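Four clicks of infeed on the lens lathe

TASK

Set the lathe's next cut: push the three-armed feed dial round clockwise (seen from above) with a fingertip by exactly four clicks from where it stands, without running past the fourth, and without squeezing it. Then press the green button fully down with the fingertip and let go. Do not press the red button, and leave the loose things on and around the feed box where they are: nothing is to be picked up.

Things in the scene. Friction and masses are not known exactly. Their poses are not given: they have to be found in the camera images.
- feed_dial (a joint): turn of the feed dial in rad, growing clockwise seen from above about its vertical axis. It clicks into a stop every 0.419 rad (24 degrees), at 0, 0.419, 0.838 ...; it starts at rest in a stop. Hard ends lie 0.12 rad below 0 and above 3.35. Let go between stops, it springs to the nearest one (very near half way it may hang)
- dial_centre (a point): point on the dial's axis, 30 mm above the feed box's top. The dial: dark hub 44 mm across, 45 mm tall, and three level steel spokes 12 mm thick, 120 degrees apart, each ending in a 22 mm ball centred 50 mm from the axis, 30 mm above the box top; 122 mm across over all. On the box round it is a flat ring, 150 mm across, with a dark tick per click
- red_ball (a point): centre of the dial's one red ball (the other two are black), 50 mm from the axis, 90 mm above the table. Pushing a ball sideways takes up to about 8 N: most on leaving a stop, nothing half way to the next; just past there the dial snaps forward by itself into that stop, up to 0.2 rad ahead of the fingertip
- feed_box: fixed cream box that carries the dial, 200 x 200 x 60 mm; origin under its centre, straight below the dial's axis; z up
- green_button (a joint): travel of the green button in m: 0 up, 0.006 fully down; a spring returns it, about 5 N when fully down
- green_button_top (a point): centre of the top of the green push button (32 mm across, on a grey housing standing on the table); press straight down
- red_button (a joint): travel of the red button, same kind, on a yellow housing; not to be pressed
- red_button_top (a point): centre of the top of the red push button (32 mm across)
- collet: brass collet standing on the top of the feed box near a corner, 32 mm across, 42 mm tall; origin under its centre
- arbor: small aluminium lens arbor standing on the top of the feed box near another corner, 26 mm across, 34 mm tall; origin under its centre
- dial_gauge: round dial gauge lying on the table, 58 mm across, 22 mm tall, with a thin stem along its +x; origin under its centre
- polish_bottle: white bottle with a blue cap, 40 mm across, 100 mm tall; origin under its centre
- screwdriver: screwdriver lying on the table, 160 mm long along its x; origin under it
- blank_tray: blue divided tray of lens blanks, 120 x 90 x 30 mm; origin under its centre
- brush: brush lying on the table, 150 mm long along its x; origin under it

How it is judged:
On the way, in this order (a step that is already met when the one before it is completed fails the run):
1. the feed dial rests four clicks on from its start (distance of red_ball from where it was at the start of the episode between 0.07 and 0.0784 m and velocity of joint feed_dial between -0.3 and 0.3 rad/s), for 0.2 s.
2. the green button is pressed down (distance of red_ball from where it was at the start of the episode between 0.07 and 0.0784 m and value of joint green_button above 0.0045 m), for 0.04 s.
At the end, for the whole second after the job is handed in: The dial rests in the fourth stop clockwise from its start (within a quarter of a click; the red ball is 70 to 78.4 mm in a straight line from where it began), both buttons are up, and every loose thing is within 20 mm of where it stood (distance of red_ball from where it was at the start of the episode between 0.07 and 0.0784 m and velocity of joint feed_dial between -0.1 and 0.1 rad/s and value of joint each of green_button, red_button below 0.0015 m and distance of each of collet, arbor, dial_gauge, polish_bottle, screwdriver, blank_tray, brush from where it was at the start of the episode below 0.02 m); the robot touches nothing.
It fails at once if the dial is turned past the fourth click (more than half a click beyond it) (distance of red_ball from where it was at the start of the episode above 0.0815 m).
It fails at once if the green button is pressed before the dial stands at the fourth click (value of joint green_button above 0.003 m and not (distance of red_ball from where it was at the start of the episode between 0.07 and 0.0784 m)).
It fails at once if the red button is pressed (value of joint red_button above 0.0025 m).
It fails at once if the dial is squeezed or forced (more than 30 N of contact) (contact force between any of the fingers, the arm and feed_dial above 30 N).
It fails at once if a loose thing is lifted, knocked over or shifted by more than 20 mm (distance of any of collet, arbor, dial_gauge, polish_bottle, screwdriver, blank_tray, brush from where it was at the start of the episode above 0.02 m).
It also fails if it takes over 48 s, if anything falls off the work surface, if the arm or the gripper's body presses on something with over 40 N, if the wrist force passes 120 N, or if a joint passes its speed limit or range.

ROBOT

A 6-joint arm with a two-finger parallel gripper is mounted at the origin on the work surface. World frame = base frame: x ahead of the robot, y to its left, z up, the work surface at z = 0. Lengths are in m, angles in rad, forces in N, time in s.
With the tool pointing down it reaches from about 0.3 to 0.875 m from the base axis. Payload 6.4 kg.
Tool frame: the origin (TCP) lies at the very end of the fingers, on their centre line; the grasp point (between the pads) lies 19 mm behind it; z points along the fingers, y is the line along which they close (so a half turn about z gives the same grasp; the last joint's range is limited). The gripper opens to 85 mm and grips with 20 to 120 N. Pads are 22 mm wide; open, the fingers measure 114 mm over their backs; the gripper's body (76 mm by 85 mm) begins 54 mm behind the grasp point. The pads swing forward as they close: fully open they stand 13 mm farther back than shut.
Start: joints at [1.049, 0.181, 1.607, -0, 1.354, -0.206], TCP at [0.179, 0.547, 0.231] pointing down, gripper open.
Joint ranges: [-2.99, 2.99], [-0.89, 2.07], [0.3, 2.58], [-1.14, 4.28], [0, 2.63], [-3.12, 3.12]. Speed limits (rad/s): [2.57, 2.57, 3.01, 3.14, 3.14, 3.14].

INTERFACE

Orientations are given as a unit quaternion [w, x, y, z].
In Python, from bench import ctrl, viewer gives the robot as it stands (ctrl), with the cameras (viewer).
- The arm moves only by the tool jog_arm, called by a JSON object that holds its "name" and its "arguments", one argument or row to a line. Schema: {"type":"object","properties":{"steps":{"type":"array","items":{"type":"object","properties":{"dx":{"type":"number"},"dy":{"type":"number"},"dz":{"type":"number"},"rx":{"type":"number"},"ry":{"type":"number"},"rz":{"type":"number"},"jaw":{"type":"number"}},"additionalProperties":false,"required":["jaw"]},"minItems":1,"maxItems":10},"only":{"type":"string"},"quiet":{"type":"boolean"},"lines":{"type":"string"}},"required":["steps"],"additionalProperties":false}. steps is a list of rows, 1 to 10 of them, each an object with the fields dx, dy, dz (the shift in m), rx, ry, rz (a rotation vector in rad), jaw (the opening from 0.0 (shut) to 1.0 (fully open)); a field left out counts as zero (the opening has to be given); each row is the pose to reach, as a shift and turn from the pose commanded when the call began, along the tool's axes at that moment; what a row does not reach only later rows make up. A row lasts 1/8 s, in which the tool goes at most 0.0625 m and 0.188 rad, less where a joint would pass 70% of its speed; a pose out of reach is approached as far as the arm can. The fingers move at their own pace and stop on an object; the grip force is fixed at half the most. Time passes only in rows, so rows that do not move let the fingers close. The tool returns the time, the measured TCP pose, the force, the opening and the grip force at its end. only (a regular expression) keeps the lines of the reply that match it, lines (a string "A,B") keeps lines A to B, and quiet returns only ok. Input that does not fit is refused with a message, and nothing moves.
- ctrl.get_obs(): the state, without advancing time (a new reading comes with each control period).
- viewer.camera(name): name is "scene" or "side" or "wrist"; returns the picture (400x640x3 uint8, blue, green, red); there is no depth.
- viewer.camera_params(name): a dict with "fovy" (degrees; the focal length in pixels is half the picture's height over the tangent of half this angle, whatever the lens; pixels are square), "cx", "cy" (the principal point, pixels), "dist" ([k1, k2, p1, p2, k3] as OpenCV has them; the pictures are not rectified), "view" (4x4, takes a point from world to camera coordinates). Camera axes: x right, y up, looking along -z (the intrinsics and any distortion apply to the point x, -y, -z); pixel columns grow to the right and rows downward; lengths in m; the calibration is good to about 2 mm. A picture is of the moment at which its call begins: read the wrist's pose just before it. camera_params takes no time and is no camera call; for the wrist camera it gives the pose at the moment of the call.
- ctrl.hand_in(): hands the job in; it is judged then, once.
The state is a dict: "time_s": time; "q": joint angles; "dq": joint speeds; "joint_efforts": joint torques, N m; "eef_pos": TCP position; "eef_rot": TCP orientation; "wrist_force": force on the tool from outside, world axes, zero at the start; "torque": the same for the moment, N m; "opening": opening from 0.0 (shut) to 1.0 (fully open); "grasp_force": force on a finger pad.
Only numpy, scipy, OpenCV 4.12 (cv2) and the standard library are available. Lean on these libraries where they do the work, as an engineer would, in place of code of your own. Each camera call takes 0.05 s, during which the arm holds its last target. There are 200 camera calls.

## Working session

There is one attempt and no reset: what is moved stays moved. The work goes in short steps, Python scripts to look and compute and a tool call to move; the robot and the scene stay as the last step left them, time stands still between calls to the robot, and variables do not carry over. Pictures are saved under pics/ and viewed, at most 10 in all, crops included, and the job is handed in when it is done.

```bash
ls; mkdir -p pics; python3 - <<'E'
from bench import ctrl, viewer
import cv2
o=ctrl.get_obs();print(o)
for n in("scene","side"):
    p=viewer.camera_params(n);print(n,p)
    cv2.imwrite(f"pics/{n}0.png",viewer.camera(n))
E
```

```text
bench.py
pics
{'time_s': 0.0, 'q': array([ 1.04866328e+00,  1.81542723e-01,  1.60800200e+00, -1.08029396e-05,
        1.35379274e+00, -2.06312087e-01]), 'dq': array([-3.10050330e-04, -7.78011949e-05, -1.28972443e-04,  2.21035064e-03,
       -2.40784039e-04,  6.69189163e-04]), 'joint_efforts': array([-1.28686956e-03, -4.44873333e+01, -3.51339877e+01, -3.40361366e-04,
        8.95336474e-03,  1.17771538e-05]), 'eef_pos': array([0.17830717, 0.5460783 , 0.23038611]), 'eef_rot': array([-3.05844057e-04,  1.57253814e-01,  9.87557835e-01, -8.17057821e-04]), 'wrist_force': array([-0.64115841, -0.2835376 ,  0.18912921]), 'torque': array([ 0.00608075,  0.01225858, -0.00537535]), 'grasp_force': 0.0, 'opening': 0.999043252575501}
scene {'fovy': 50.34111404358182, 'cx': 318.6455331961796, 'cy': 204.66178679759622, 'dist': array([-0.07221786,  0.        ,  0.        ,  0.        ,  0.        ]), 'view': array([[ 0.57208306,  0.82019327, -0.00199304, -0.3712559 ],
       [-0.61881644,  0.43321546,  0.65527901,  0.311093  ],
       [ 0.53831884, -0.3736407 ,  0.75538431, -1.65090016],
       [ 0.        ,  0.        ,  0.        ,  1.        ]])}
side {'fovy': 53.03666217892447, 'cx': 315.28431614654596, 'cy': 190.77903595455174, 'dist': array([-0.0101386,  0.       ,  0.       ,  0.       ,  0.       ]), 'view': array([[ 0.85750324, -0.51407067,  0.02048266, -0.53006909],
       [ 0.32519774,  0.57244156,  0.75269987, -0.25069698],
       [-0.39866605, -0.63878166,  0.65804511, -0.8551191 ],
       [ 0.        ,  0.        ,  0.        ,  1.        ]])}
```

View pics/scene0.png

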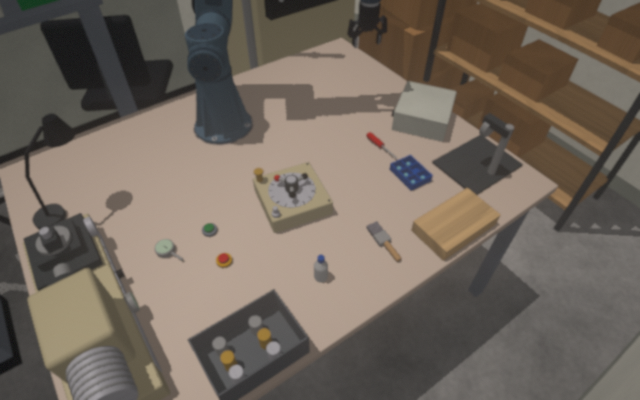

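View pics/side0.png

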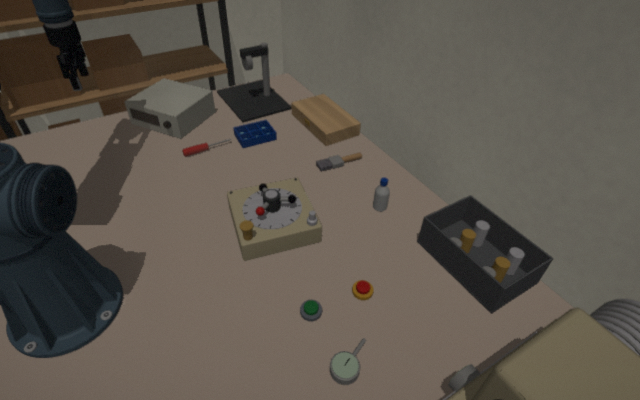

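The scene view shows the box at about (292,195), red ball (277,178), green button (209,229) and red button (224,260). In the side view the red ball is at (260,211), black balls at (264,187) and (292,199), green button (311,308) and red button (363,288). I'll enlarge both to get more exact positions.

```bash
python3 - <<'E'
import cv2,numpy as np
a=cv2.imread("pics/scene0.png")[150:240,240:345];b=cv2.imread("pics/side0.png")[170:260,220:325]
c=cv2.imread("pics/scene0.png")[210:275,180:255];d=cv2.imread("pics/side0.png")[270:330,290:380]
f=lambda i,s:cv2.resize(i,None,fx=s,fy=s,interpolation=cv2.INTER_CUBIC)
z=np.hstack([f(a,3.8),f(b,3.8)])
y=np.zeros((250,798,3),np.uint8)
u=f(c,3.8);v=f(d,3.8);y[:u.shape[0],:u.shape[1]]=u;y[:v.shape[0],399:399+v.shape[1]]=v
cv2.imwrite("pics/crop0.png",np.vstack([z[:, :798],y]))
E
```

```text
(no output)
```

View pics/crop0.png

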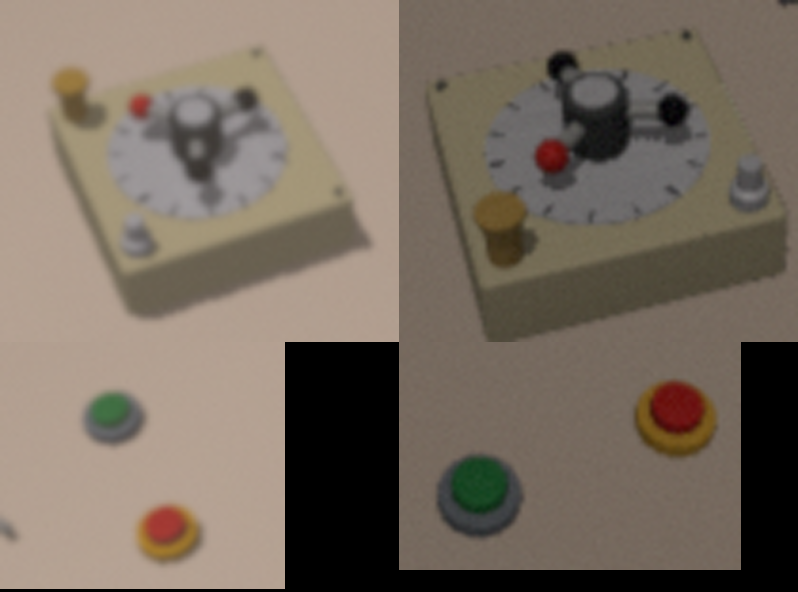

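```bash
cat > h.py <<'E'
import numpy as np,cv2
from bench import ctrl, viewer
def K(n):
    p=viewer.camera_params(n);f=200/np.tan(np.radians(p["fovy"])/2)
    return np.array([[f,0,p["cx"]],[0,f,p["cy"]],[0,0,1]]),p["dist"],np.diag([1,-1,-1,1])@p["view"]
def ray(n,px):
    k,d,V=K(n);u=cv2.undistortPoints(np.array([[px]],float),k,d)[0,0]
    R,t=V[:3,:3],V[:3,3];return -R.T@t,R.T@np.array([*u,1.])
def tri(a,b):
    (o,d),(p,e)=ray("scene",a),ray("side",b)
    s=np.linalg.lstsq(np.c_[d,-e],p-o,rcond=None)[0];A,B=o+s[0]*d,p+s[1]*e
    return (A+B)/2,np.linalg.norm(A-B)
def onz(n,px,z):
    o,d=ray(n,px);return o+d*(z-o[2])/d[2]
def proj(n,P,V=None):
    k,d,W=K(n);return cv2.projectPoints(np.array(P,float).reshape(-1,3),cv2.Rodrigues(W[:3,:3])[0],W[:3,3],k,d)[0][:,0]
E
python3 - <<'E'
from h import *
np.set_printoptions(precision=4,suppress=True)
S=lambda u,v:(240+u/3.8-.37,150+v/3.8-.37); D=lambda u,v:(220+(u-399)/3.8-.37,170+v/3.8-.37)
S2=lambda u,v:(180+u/3.8-.37,210+(v-342)/3.8-.37); D2=lambda u,v:(290+(u-399)/3.8-.37,270+(v-342)/3.8-.37)
for n,a,b,z in [("red",S(141,106),D(551,156),.09),("b1",S(245,99),D(563,66),.09),("b2",S(199,170),D(673,109),.09),
 ("hubtop",S(195,110),D(598,92),.105),("collettop",S(71,80),D(499,209),.102),("arbortop",S(135,221),D(748,163),.094),
 ("green",S2(110,410),D2(479,484),.03),("redb",S2(166,524),D2(677,406),.03)]:
    p,e=tri(a,b);print(n,p,e,onz("scene",a,z)[:2],onz("side",b,z)[:2])
E
```

```text
red [ 0.4482 -0.0201  0.0914] 0.0003040507872805038 [ 0.4468 -0.0193] [ 0.4488 -0.0189]
b1 [0.4917 0.0541 0.0925] 0.0003584289594529607 [0.4894 0.0556] [0.4928 0.0566]
b2 [ 0.536  -0.0193  0.0915] 0.0003395545490444298 [ 0.5347 -0.0185] [ 0.5367 -0.0181]
hubtop [0.4933 0.0044 0.1082] 0.003040830080458773 [0.4893 0.0075] [0.4947 0.0057]
collettop [ 0.398  -0.0565  0.1019] 3.113348014550945e-05 [ 0.3981 -0.0566] [ 0.398  -0.0567]
arbortop [ 0.5526 -0.0883  0.092 ] 0.0007483954467978136 [ 0.5545 -0.0895] [ 0.5516 -0.0896]
green [ 0.4454 -0.269   0.0173] 0.000762673559448438 [ 0.4562 -0.2715] [ 0.4411 -0.2755]
redb [ 0.5716 -0.2821  0.0181] 0.000484521924882188 [ 0.5799 -0.2838] [ 0.5656 -0.2886]
```

The two views agree: dial centre is near (0.492, 0.005), the red ball at 210°, and black balls at 90° and -30°. I'll push the 90° ball from behind, on the side clear of the collet and arbor. First I shut the fingers and move over the gap at 145°, with tool y pointing radially outward.

{"name": "jog_arm", "arguments": {
  "steps": [
    {"dx": -0.06,"dy": -0.058,"rz": -0.18,"jaw": 0},
    {"dx": -0.12,"dy": -0.116,"rz": -0.36,"jaw": 0},
    {"dx": -0.18,"dy": -0.174,"rz": -0.54,"jaw": 0},
    {"dx": -0.24,"dy": -0.232,"rz": -0.72,"jaw": 0},
    {"dx": -0.3,"dy": -0.29,"dz": 0.02,"rz": -0.9,"jaw": 0},
    {"dx": -0.36,"dy": -0.348,"dz": 0.03,"rz": -1.08,"jaw": 0},
    {"dx": -0.415,"dy": -0.401,"dz": 0.03,"rz": -1.27,"jaw": 0},
    {"dx": -0.415,"dy": -0.401,"dz": 0.03,"rz": -1.27,"jaw": 0},
    {"dx": -0.415,"dy": -0.401,"dz": 0.03,"rz": -1.27,"jaw": 0},
    {"dx": -0.415,"dy": -0.401,"dz": 0.03,"rz": -1.27,"jaw": 0}
  ]
}}

```text
time_s: 1.35
eef_pos: [0.442, 0.0482, 0.2023]
eef_rot: [0.0, -0.459, 0.888, -0.0]
wrist_force: [1.9, 0.4, -0.6]
opening: 0.003
grasp_force: 0.0
```

{"name": "jog_arm", "arguments": {
  "steps": [
    {"jaw": 0},
    {"jaw": 0}
  ]
}}

```text
time_s: 1.6
eef_pos: [0.441, 0.0502, 0.202]
eef_rot: [-0.0, -0.459, 0.889, 0.001]
wrist_force: [-0.2, 0.4, -0.3]
opening: 0.002
grasp_force: 0.0
```

```bash
python3 - <<'E'
from h import *
from scipy.spatial.transform import Rotation as R
o=ctrl.get_obs();w,*v=o["eef_rot"];M=R.from_quat([*v,w]).as_matrix()
print(o["eef_pos"],M,o["wrist_force"]);t=np.array([.4478,.0359,.074]);print("tool delta",M.T@(t-o["eef_pos"]))
cv2.imwrite("pics/w1.png",viewer.camera("wrist"))
E
```

```text
[0.44099351 0.05018429 0.20199949] [[-5.79278438e-01 -8.15128496e-01 -1.42356450e-03]
 [-8.15129669e-01  5.79278229e-01  5.96919571e-04]
 [ 3.38073770e-04  1.50617229e-03 -9.99998809e-01]] [-0.23379687  0.40332426 -0.33332379]
tool delta [ 0.00765742 -0.01401553  0.12798112]
```

View pics/w1.png

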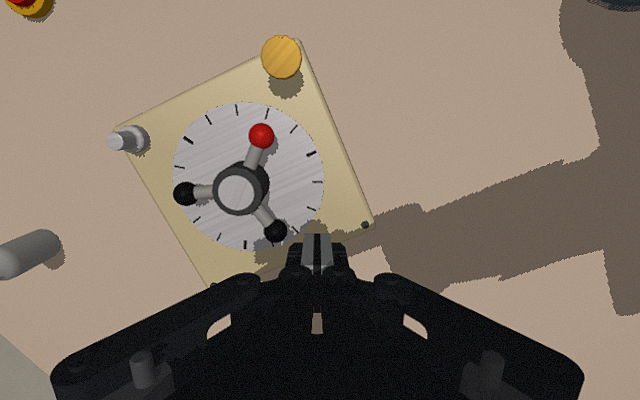

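Wrist view: red ball (262,136), black balls (185,193) and (275,231), fingertip at about (317,240). The tool stopped about 15 mm short of where I wanted it. I'll refine the dial centre from this view.

```bash
python3 - <<'E'
from h import *
r,a,b=[onz("wrist",p,.09)[:2] for p in((262,136),(185,193),(275,231))]
c=(r+a+b)/3;print(r,a,b,c)
for q in(r,a,b):print(np.linalg.norm(q-c),np.degrees(np.arctan2(*(q-c)[::-1])))
E
```

```text
[ 0.44798794 -0.01715529] [ 0.53499854 -0.01786656] [0.49136092 0.05747175] [0.49144913 0.0074833 ]
0.049959336492305426 -150.45066187790934
0.05039014085052678 -30.203438314269317
0.04998852569017143 90.10111047817821
```

{"name": "jog_arm", "arguments": {
  "steps": [
    {"jaw": 0}
  ]
}}

```text
time_s: 1.78
eef_pos: [0.441, 0.0514, 0.2025]
eef_rot: [-0.0, -0.46, 0.888, 0.0]
wrist_force: [0.4, 0.2, 0.1]
opening: 0.001
grasp_force: 0.0
```

{"name": "jog_arm", "arguments": {
  "steps": [
    {"dx": 0.0075,"dy": -0.0133,"dz": 0.02,"jaw": 0},
    {"dx": 0.0075,"dy": -0.0133,"dz": 0.06,"jaw": 0},
    {"dx": 0.0075,"dy": -0.0133,"dz": 0.085,"jaw": 0},
    {"dx": 0.0075,"dy": -0.0133,"dz": 0.1,"jaw": 0},
    {"dx": 0.0075,"dy": -0.0133,"dz": 0.115,"jaw": 0},
    {"dx": 0.0075,"dy": -0.0133,"dz": 0.1285,"jaw": 0},
    {"dx": 0.0075,"dy": -0.0133,"dz": 0.1285,"jaw": 0},
    {"dx": 0.0075,"dy": -0.0133,"dz": 0.1285,"jaw": 0}
  ]
}}

```text
time_s: 2.78
eef_pos: [0.4485, 0.0362, 0.0744]
eef_rot: [0.0, -0.459, 0.888, -0.0]
wrist_force: [0.4, 0.9, -0.3]
opening: -0.0
grasp_force: 0.0
```

```bash
python3 - <<'E'
from h import *
o=ctrl.get_obs();p=o["eef_pos"];d=p[:2]-[.4917,.0065];print(p,np.linalg.norm(d),np.degrees(np.arctan2(d[1],d[0])))
a=viewer.camera("side")[130:280,180:360];b=viewer.camera("wrist")[100:300,170:410]
cv2.imwrite("pics/c2.png",np.hstack([cv2.resize(a,(400,333),interpolation=2),cv2.resize(b,(400,333),interpolation=2)]))
E
```

```text
[0.44850903 0.03621512 0.07441309] 0.05242564710859242 145.47226988601503
```

View pics/c2.png

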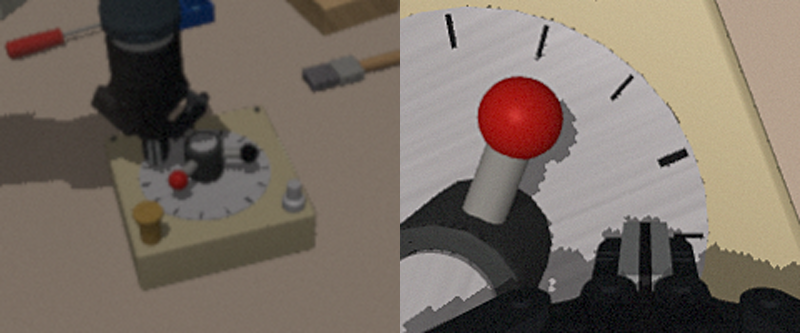

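Fingertip is down in the gap, red ball undisturbed. I'll push along the arc by 1.0 rad.

```bash
cat > look.py <<'E'
from h import *
import sys
o=ctrl.get_obs();p=o["eef_pos"];c=np.array([.4917,.0065]);d=p[:2]-c;w,x,y,z=o["eef_rot"]
print("tip",p,"r",np.linalg.norm(d),"ang",np.degrees(np.arctan2(d[1],d[0])),"yaxis",np.degrees(np.arctan2(y*y-x*x,2*x*y)),"F",o["wrist_force"])
for n in("side","scene"):
    im=viewer.camera(n);h=cv2.cvtColor(im,cv2.COLOR_BGR2HSV)
    m=(((h[...,0]<6)|(h[...,0]>174))&(h[...,1]>150)&(h[...,2]>70)).astype(np.uint8)
    k,_,s,q=cv2.connectedComponentsWithStats(m)
    for i in range(1,k):
        if s[i,4]>=8:
            P=onz(n,q[i],.09)[:2];e=np.linalg.norm(P-c)
            if e<.065:print(n,s[i,4],P,"r",e,"ang",np.degrees(np.arctan2(*(P-c)[::-1]))%360)
    cv2.imwrite(f"pics/{n}_{o['time_s']:.2f}.png",im)
E
python3 look.py
```

```text
tip [0.44864762 0.03616504 0.07461129] r 0.05228309423977773 ang 145.43139381911462 yaxis 144.66843906410682 F [-0.65535212  0.02425944  0.40805394]
side 49 [ 0.44885501 -0.01880334] r 0.049758937205528715 ang 210.56519430985892
scene 9 [ 0.44497175 -0.02043362] r 0.053934677311724695 ang 209.95865136372393
```

{"name": "jog_arm", "arguments": {
  "steps": [
    {"dx": -0.0079,"dy": -0.0006,"rz": 0.15,"jaw": 0},
    {"dx": -0.0157,"dy": -0.0024,"rz": 0.3,"jaw": 0},
    {"dx": -0.0206,"dy": -0.0042,"rz": 0.4,"jaw": 0},
    {"dx": -0.0254,"dy": -0.0065,"rz": 0.5,"jaw": 0},
    {"dx": -0.0299,"dy": -0.0093,"rz": 0.6,"jaw": 0},
    {"dx": -0.0341,"dy": -0.0125,"rz": 0.7,"jaw": 0},
    {"dx": -0.038,"dy": -0.0161,"rz": 0.8,"jaw": 0},
    {"dx": -0.0415,"dy": -0.0201,"rz": 0.9,"jaw": 0},
    {"dx": -0.0446,"dy": -0.0244,"rz": 1.0,"jaw": 0},
    {"dx": -0.0446,"dy": -0.0244,"rz": 1.0,"jaw": 0}
  ]
}}

```text
time_s: 4.22
eef_pos: [0.4924, 0.059, 0.0738]
eef_rot: [-0.002, 0.023, 1.0, 0.0]
wrist_force: [-5.1, 1.2, 4.1]
opening: -0.005
grasp_force: 2.7
```

```bash
python3 look.py
```

```text
tip [0.49241204 0.05897607 0.07383947] r 0.05248090330316682 ang 89.22260688534462 yaxis 87.32296585729055 F [-5.06298573  1.21025425  4.1212926 ]
side 48 [0.44225498 0.00267659] r 0.04959262433342079 ang 184.42168751837968
scene 8 [0.43664396 0.00222753] r 0.05522156407431955 ang 184.43738192105215
```

The dial has gone 26° with the fingertip offset at about 25°, as predicted. Next I push another 0.85 rad, then finish slowly.

{"name": "jog_arm", "arguments": {
  "steps": [
    {"dx": -0.0052,"dy": -0.0003,"rz": 0.1,"jaw": 0},
    {"dx": -0.0104,"dy": -0.001,"rz": 0.2,"jaw": 0},
    {"dx": -0.0155,"dy": -0.0023,"rz": 0.3,"jaw": 0},
    {"dx": -0.0204,"dy": -0.0041,"rz": 0.4,"jaw": 0},
    {"dx": -0.0252,"dy": -0.0064,"rz": 0.5,"jaw": 0},
    {"dx": -0.0296,"dy": -0.0092,"rz": 0.6,"jaw": 0},
    {"dx": -0.0338,"dy": -0.0123,"rz": 0.7,"jaw": 0},
    {"dx": -0.0377,"dy": -0.0159,"rz": 0.8,"jaw": 0},
    {"dx": -0.0394,"dy": -0.0179,"rz": 0.85,"jaw": 0},
    {"dx": -0.0394,"dy": -0.0179,"rz": 0.85,"jaw": 0}
  ]
}}

```text
time_s: 5.58
eef_pos: [0.5319, 0.0403, 0.0742]
eef_rot: [-0.001, 0.433, 0.901, 0.001]
wrist_force: [-0.9, 5.6, 2.3]
opening: -0.005
grasp_force: 2.7
```

```bash
python3 look.py
```

```text
tip [0.53192059 0.0402922  0.07421289] r 0.052531978335935293 ang 40.03602837530386 yaxis 38.62807200387653 F [-0.90861223  5.59065101  2.32579894]
side 43 [0.45596215 0.04309804] r 0.05115281257683715 ang 134.31869506183023
```

{"name": "jog_arm", "arguments": {
  "steps": [
    {"dx": -0.0031,"rz": 0.06,"jaw": 0},
    {"dx": -0.0063,"dy": -0.0004,"rz": 0.12,"jaw": 0},
    {"dx": -0.0084,"dy": -0.0007,"rz": 0.16,"jaw": 0},
    {"dx": -0.0099,"dy": -0.0009,"rz": 0.19,"jaw": 0},
    {"dx": -0.0099,"dy": -0.0009,"rz": 0.19,"jaw": 0},
    {"dx": -0.0099,"dy": -0.0009,"rz": 0.19,"jaw": 0}
  ]
}}

```text
time_s: 6.42
eef_pos: [0.5377, 0.0303, 0.074]
eef_rot: [0.0, 0.517, 0.856, -0.0]
wrist_force: [0.4, -0.1, -1.1]
opening: -0.004
grasp_force: 0.0
```

```bash
python3 look.py
```

```text
tip [0.53773663 0.03033592 0.07395924] r 0.05184131768996718 ang 27.373307449584043 yaxis 27.80034146455955 F [ 0.40199896 -0.09495058 -1.13123734]
side 39 [0.4713082 0.0552048] r 0.0528013583421669 ang 112.71815716976641
```

The dial snapped into the fourth stop and the force is zero. I'll back off, lift, and move near the green button.

{"name": "jog_arm", "arguments": {
  "steps": [
    {"dx": 0.004,"jaw": 0},
    {"dx": 0.008,"jaw": 0},
    {"dx": 0.01,"dz": -0.02,"jaw": 0},
    {"dx": 0.01,"dz": -0.05,"jaw": 0},
    {"dx": 0.01,"dz": -0.09,"jaw": 0},
    {"dx": 0.01,"dz": -0.12,"jaw": 0},
    {"dx": 0.01,"dz": -0.12,"jaw": 0}
  ]
}}

```text
time_s: 7.4
eef_pos: [0.5348, 0.0395, 0.1968]
eef_rot: [0.003, 0.516, 0.856, 0.001]
wrist_force: [0.6, 0.1, -0.0]
opening: 0.001
grasp_force: 0.0
```

```bash
python3 look.py
```

```text
tip [0.53481592 0.03952168 0.19684577] r 0.05430850768085543 ang 37.44783609933224 yaxis 27.812658609555797 F [ 0.57400002  0.14242431 -0.01884305]
side 34 [0.47125503 0.05443302] r 0.052111137450951354 ang 113.09980025491016
scene 9 [0.46699472 0.05318655] r 0.05282030154028716 ang 117.8866028107558
```

{"name": "jog_arm", "arguments": {
  "steps": [
    {"dx": -0.03,"dy": -0.03,"jaw": 0},
    {"dx": -0.08,"dy": -0.065,"jaw": 0},
    {"dx": -0.12,"dy": -0.1,"jaw": 0},
    {"dx": -0.16,"dy": -0.13,"jaw": 0},
    {"dx": -0.2,"dy": -0.16,"jaw": 0},
    {"dx": -0.24,"dy": -0.19,"jaw": 0},
    {"dx": -0.28,"dy": -0.21,"dz": 0.02,"jaw": 0},
    {"dx": -0.293,"dy": -0.2215,"dz": 0.03,"jaw": 0},
    {"dx": -0.293,"dy": -0.2215,"dz": 0.03,"jaw": 0},
    {"dx": -0.293,"dy": -0.2215,"dz": 0.03,"jaw": 0}
  ]
}}

```text
time_s: 8.75
eef_pos: [0.4738, -0.3216, 0.1637]
eef_rot: [-0.001, 0.516, 0.856, 0.0]
wrist_force: [-0.2, -0.3, 0.2]
opening: -0.001
grasp_force: 0.0
```

```bash
python3 - <<'E'
from h import *
o=ctrl.get_obs();print(o["eef_pos"])
im=viewer.camera("wrist");g=cv2.cvtColor(im,cv2.COLOR_BGR2HSV)
m=((abs(g[...,0].astype(int)-65)<20)&(g[...,1]>110)).astype(np.uint8)
k,_,s,q=cv2.connectedComponentsWithStats(m)
for i in range(1,k):
    if s[i,4]>100:print(s[i],q[i],[onz("wrist",q[i],z)[:2] for z in(.018,.03)])
cv2.imwrite("pics/w3.png",im)
E
python3 look.py
```

```text
[ 0.47383946 -0.32157523  0.16373982]
[301 108  32  34 851] [316.69565217 124.82373678] [array([ 0.44554423, -0.26781154]), array([ 0.44538427, -0.26750626])]
tip [ 0.47413308 -0.32162707  0.16419551] r 0.3285969730783283 ang -93.06451606080192 yaxis 27.870390421492285 F [ 0.24915988 -1.10127125  0.70585372]
side 32 [0.47092407 0.05373042] r 0.05159798180146928 ang 113.74394488739779
scene 9 [0.46699472 0.05318655] r 0.05282030154028716 ang 117.8866028107558
```

View pics/w3.png

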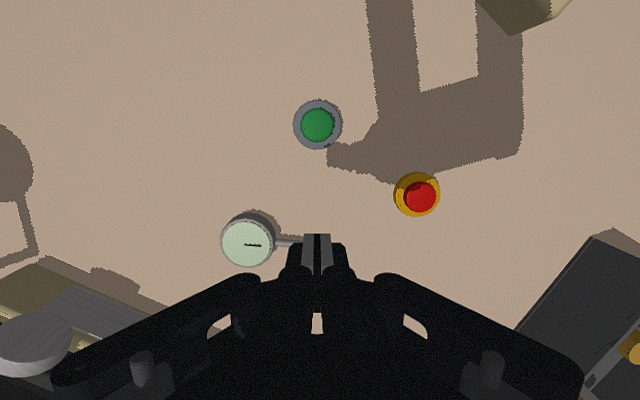

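Green button at (317,125) → (0.4455, -0.268), and the dial reads about 96–97° on. The red button and gauge are clear of a straight descent. I'll move over it and come down to just above.

{"name": "jog_arm", "arguments": {
  "steps": [
    {"dx": 0.03,"jaw": 0},
    {"dx": 0.061,"dz": 0.03,"jaw": 0},
    {"dx": 0.061,"dz": 0.07,"jaw": 0},
    {"dx": 0.061,"dz": 0.11,"jaw": 0},
    {"dx": 0.061,"dz": 0.132,"jaw": 0},
    {"dx": 0.061,"dz": 0.132,"jaw": 0},
    {"dx": 0.061,"dz": 0.132,"jaw": 0}
  ]
}}

```text
time_s: 9.78
eef_pos: [0.4462, -0.2694, 0.0333]
eef_rot: [0.001, 0.516, 0.856, -0.0]
wrist_force: [0.2, 0.6, -0.0]
opening: 0.0
grasp_force: 0.0
```

{"name": "jog_arm", "arguments": {
  "steps": [
    {"dz": 0.004,"jaw": 0},
    {"dz": 0.008,"jaw": 0},
    {"dz": 0.01,"jaw": 0},
    {"dz": 0.01,"jaw": 0}
  ]
}}

```text
time_s: 10.28
eef_pos: [0.4453, -0.2691, 0.022]
eef_rot: [-0.0, 0.517, 0.856, 0.0]
wrist_force: [-0.2, 0.4, 2.1]
opening: 0.001
grasp_force: 0.7
```

{"name": "jog_arm", "arguments": {
  "steps": [
    {"dz": 0.002,"jaw": 0},
    {"dz": 0.004,"jaw": 0},
    {"dz": 0.004,"jaw": 0},
    {"dz": 0.004,"jaw": 0}
  ]
}}

```text
time_s: 10.78
eef_pos: [0.4454, -0.2692, 0.0181]
eef_rot: [0.0, 0.517, 0.856, -0.0]
wrist_force: [-1.0, 0.7, 3.3]
opening: 0.003
grasp_force: 1.8
```

{"name": "jog_arm", "arguments": {
  "steps": [
    {"dz": 0.001,"jaw": 0},
    {"dz": 0.002,"jaw": 0},
    {"dz": 0.002,"jaw": 0}
  ]
}}

```text
time_s: 11.15
eef_pos: [0.4454, -0.2692, 0.0161]
eef_rot: [0.0, 0.517, 0.856, -0.0]
wrist_force: [-1.3, 0.8, 5.3]
opening: -0.002
grasp_force: 2.4
```

{"name": "jog_arm", "arguments": {
  "steps": [
    {"dz": 0.001,"jaw": 0},
    {"dz": 0.002,"jaw": 0},
    {"dz": 0.002,"jaw": 0}
  ]
}}

```text
time_s: 11.52
eef_pos: [0.4455, -0.2692, 0.0157]
eef_rot: [-0.0, 0.516, 0.856, -0.0]
wrist_force: [-6.5, 4.9, 23.3]
opening: -0.001
grasp_force: 11.4
```

The force rose sharply to 23 N, so the button is at its hard stop, fully down. I'll release it, lift clear and check.

{"name": "jog_arm", "arguments": {
  "steps": [
    {"dz": -0.005,"jaw": 0},
    {"dz": -0.03,"jaw": 0},
    {"dz": -0.08,"jaw": 0},
    {"dz": -0.13,"jaw": 0},
    {"dx": -0.06,"dz": -0.15,"jaw": 0},
    {"dx": -0.06,"dz": -0.15,"jaw": 0},
    {"dx": -0.06,"dz": -0.15,"jaw": 0},
    {"dx": -0.06,"dz": -0.15,"jaw": 0}
  ]
}}

```text
time_s: 12.52
eef_pos: [0.4723, -0.3206, 0.1623]
eef_rot: [-0.002, 0.516, 0.856, 0.0]
wrist_force: [-0.1, -0.6, -0.1]
opening: -0.003
grasp_force: 0.0
```

```bash
python3 look.py; ls -t pics|head -2; cp $(ls -t pics/side_*|head -1) pics/final.png
```

```text
tip [ 0.47230391 -0.32062855  0.16234555] r 0.32770305972717007 ang -93.3932066801677 yaxis 27.809665377503723 F [-0.13240056 -0.58261636 -0.09219206]
side 32 [0.47092407 0.05373042] r 0.05159798180146928 ang 113.74394488739779
scene 9 [0.46699472 0.05318655] r 0.05282030154028716 ang 117.8866028107558
scene_12.53.png
side_12.53.png
```

View pics/final.png

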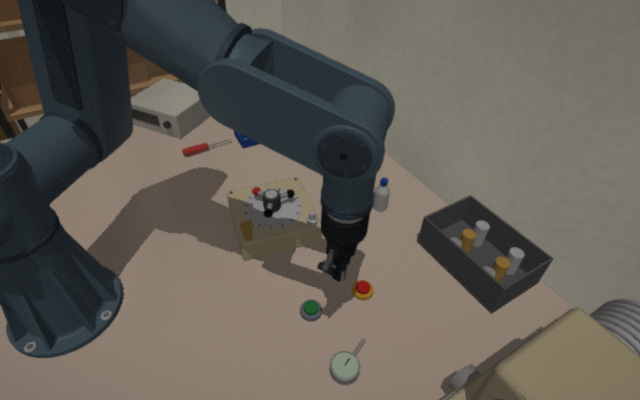

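The picture shows the red ball at (256,190), in the fourth stop. The green button at (311,308) is clear, the arm touches nothing, and the loose things in view are where they were.

```bash
python3 -c "
from bench import ctrl, viewer
print(ctrl.hand_in())"
```

```text
the job is handed in; nothing more can be done
None
```

The dial was pushed four clicks clockwise (measured at about 97°, against 96° for four), the green button was pressed to its hard stop and released, and the job was handed in at about 12.6 s; the hand-in returned no verdict.

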